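Sort the parts from a gutted power supply into the picking bins

ROBOT

A 6-joint arm with a two-finger parallel gripper is mounted at the origin on the work surface. World frame = base frame: x ahead of the robot, y to its left, z up, the work surface at z = 0. Lengths are in m, angles in rad, forces in N, time in s.
With the tool pointing down it reaches from about 0.3 to 0.775 m from the base axis. Payload 14.6 kg.
Tool frame: the origin (TCP) lies at the very end of the fingers, on their centre line; the grasp point (between the pads) lies 19 mm behind it; z points along the fingers, y is the line along which they close (so a half turn about z gives the same grasp; the last joint's range is limited). The gripper opens to 94 mm and grips with 3 to 60 N. Pads are 16 mm wide; open, the fingers measure 119 mm over their backs; the gripper's body (75 mm by 177 mm) begins 78 mm behind the grasp point.
Start: joints at [1.122, 0.3, 1.521, -0, 1.321, -0.067], TCP at [0.205, 0.51, 0.179] pointing down, gripper open.
Joint ranges: [-3.03, 3.03], [-0.79, 2.21], [0.23, 2.52], [-1.04, 4.18], [0, 3.07], [-2.55, 2.55]. Speed limits (rad/s): [2.22, 2.22, 2.57, 3.14, 3.14, 3.14].

INTERFACE

Orientations are given as [roll, pitch, yaw] about the fixed x, y, z axes, in that order (R = Rz(yaw) Ry(pitch) Rx(roll)).
In Python, from station import ctrl gives the robot as it stands. The module is installed in compiled form; this text tells all that it offers.
- The arm moves only by the tool play_rows, never from a script. Its argument "commands" is a list of rows, each a list of 7 numbers: the shift along the tool's x, y, z in m, then the turn, a rotation vector about the tool's x, y, z in degrees, then the closure, from -1 (fully open) to 1 (shut). A call has 1 to 20 rows; each row shifts and turns the commanded pose from where the row before left it, along the tool's axes as they then stand; what a row does not reach is not made up. A row lasts 1/12 s, in which the tool goes at most 41.7 mm and 7.16 degrees, less where a joint would pass 70% of its speed; a pose out of reach is approached as far as the arm can. A call is refused whole if a number of a shift passes 0.0417 or a number of a turn 7.16, either way. A call with a gripper value outside its range is refused whole. The fingers move at their own pace and stop on an object; "force" is the grip in N (left out, the last holds). Time passes only in rows, so rows that do not move let the fingers close. It gives the time, the measured TCP pose, the force, the opening and the grip force at its end, in the units of the state.
- ctrl.get_obs(): the state, without advancing time (a new reading comes with each control period).
- ctrl.camera(name): name is "scene" or "top"; returns the picture (384x512x3 uint8, blue, green, red); there is no depth.
- ctrl.camera_model(name): a dict with "fx", "fy", "cx", "cy" (pixels), "rvec" (rotation vector, rad) and "tvec" (3), from world to camera coordinates, as OpenCV has them. Camera axes: x right, y down, z forward; pixel columns grow to the right and rows downward; lengths in m; the calibration is good to about 2 mm. A picture is of the moment at which its call begins. camera_model takes no time and is no camera call.
- ctrl.hand_in(): hands the job in; it is judged then, once.
The state is a dict: "time_s": time; "qpos": joint angles; "joint_vel": joint speeds; "tau": joint torques, N m; "ee_pos": TCP position; "eef_rot": TCP orientation; "force": force on the tool from outside, world axes, zero at the start; "moment": the same for the moment, N m; "grip_width": finger opening in m; "grip_force": force on a finger pad.
Only numpy, scipy, OpenCV 4.12 (cv2) and the standard library are available. Lean on these libraries where they do the work, as an engineer would, in place of code of your own. Each camera call takes 0.05 s, during which the arm holds its last target. There are 200 camera calls.

TASK

Sort the five parts pulled from the dead power supply into the bench bins: the two sound capacitors (flat bright tops) into the blue bin, the two ring chokes into the yellow bin, and the failed capacitor with the bulged, brown-crusted top into the red bin. Set each part down gently on the floor of its bin, not dropped, so that the capacitors stand upright and the chokes lie flat. Leave the flux jar and the solder spool standing where they are.

Things in the scene. Friction and masses are not known exactly. Their poses are not given: they have to be found in the camera images.
- cap_blue: Sound capacitor with a blue sleeve: an upright cylinder 35 mm in diameter, 50 mm high, flat bright metal top with a scored cross. Its origin is the centre of its underside, z up along its axis; it is round, so its yaw does not matter. 75 g nominal.
- cap_black: Sound capacitor with a black sleeve: an upright cylinder 35 mm in diameter, 50 mm high, flat bright metal top with a scored cross. Its origin is the centre of its underside, z up along its axis; it is round, so its yaw does not matter. 75 g nominal.
- cap_bulged: Failed capacitor with a black sleeve: an upright cylinder 35 mm in diameter, 50 mm high, its metal top bulged into a dome (5 mm more) that carries a brown crust. Its origin is the centre of its underside, z up along its axis; it is round, so its yaw does not matter. 75 g nominal.
- choke_yellow: Ring choke with a yellow core, lying flat: a ring-shaped core wound with copper wire, 46 mm across outside, 22 mm high, hole 21 mm wide. Its origin is the centre of its underside, z up through the hole; it is round, so its yaw does not matter. 110 g nominal. Take it across its outside, with the fingertips almost on the surface.
- choke_green: Ring choke with a green core, lying flat: a ring-shaped core wound with copper wire, 46 mm across outside, 22 mm high, hole 21 mm wide. Its origin is the centre of its underside, z up through the hole; it is round, so its yaw does not matter. 110 g nominal. Take it across its outside, with the fingertips almost on the surface.
- bin_blue: Blue bin for sound capacitors, empty, fixed, open on top, 160 x 116 mm, inside 154 x 110. Origin: centre of its underside, on the mat (z = 0.002); floor top 3 mm above it. x (along the length) points to the 50 mm high back wall; sides 50 high behind the middle, sloping down to the front, which is 28 high; y across. Two parts fit 33 mm in front of and behind the middle, fingers closing across.
- bin_yellow: Yellow bin for ring chokes, empty, fixed, open on top, 160 x 116 mm, inside 154 x 110. Origin: centre of its underside, on the mat (z = 0.002); floor top 3 mm above it. x (along the length) points to the 50 mm high back wall; sides 50 high behind the middle, sloping down to the front, which is 28 high; y across. Two parts fit 33 mm in front of and behind the middle, fingers closing across.
- bin_red: Red bin for failed parts, empty, fixed, open on top, 160 x 116 mm, inside 154 x 110. Origin: centre of its underside, on the mat (z = 0.002); floor top 3 mm above it. x (along the length) points to the 50 mm high back wall; sides 50 high behind the middle, sloping down to the front, which is 28 high; y across. Two parts fit 33 mm in front of and behind the middle, fingers closing across.
- flux_jar: Closed white flux jar with a teal lid, a bystander standing loose among the parts: 47 mm in diameter, 48 mm high, origin at the centre of its underside. To be left where it stands.
- solder_spool: White spool of solder wire standing on its flange, a bystander, loose among the parts: 50 mm in diameter, 38 mm high, origin at the centre of its underside. To be left where it stands.

How it is judged:
At the end, for the whole second after the job is handed in: Both sound capacitors are inside the blue bin, both chokes inside the yellow bin and the bulged capacitor inside the red bin; each rests on the bin's floor (underside within 7 mm of it), upright or flat as it stood at the start (within 0.2 rad), and is at rest (below 0.03 m/s and 0.5 rad/s) (x of cap_blue in the frame of bin_blue between -0.077 and 0.077 m and y of cap_blue in the frame of bin_blue between -0.055 and 0.055 m and z of cap_blue in the frame of bin_blue between -0.004 and 0.01 m and angle between each of cap_blue, cap_black, cap_bulged, choke_yellow, choke_green's own z axis and vertical below 0.2 rad and linear speed of each of cap_blue, cap_black, cap_bulged, choke_yellow, choke_green below 0.03 m/s and angular speed of each of cap_blue, cap_black, cap_bulged, choke_yellow, choke_green below 0.5 rad/s and x of cap_black in the frame of bin_blue between -0.077 and 0.077 m and y of cap_black in the frame of bin_blue between -0.055 and 0.055 m and z of cap_black in the frame of bin_blue between -0.004 and 0.01 m and x of cap_bulged in the frame of bin_red between -0.077 and 0.077 m and y of cap_bulged in the frame of bin_red between -0.055 and 0.055 m and z of cap_bulged in the frame of bin_red between -0.004 and 0.01 m and x of choke_yellow in the frame of bin_yellow between -0.077 and 0.077 m and y of choke_yellow in the frame of bin_yellow between -0.055 and 0.055 m and z of choke_yellow in the frame of bin_yellow between -0.004 and 0.01 m and x of choke_green in the frame of bin_yellow between -0.077 and 0.077 m and y of choke_green in the frame of bin_yellow between -0.055 and 0.055 m and z of choke_green in the frame of bin_yellow between -0.004 and 0.01 m); the robot touches nothing.
It fails at once if a part falls or is thrown: it moves faster than 0.7 m/s (a drop of about 25 mm) while no finger touches it ((linear speed of cap_blue above 0.7 m/s and contact force between the fingers and cap_blue below 0.02 N) or (linear speed of cap_black above 0.7 m/s and contact force between the fingers and cap_black below 0.02 N) or (linear speed of cap_bulged above 0.7 m/s and contact force between the fingers and cap_bulged below 0.02 N) or (linear speed of choke_yellow above 0.7 m/s and contact force between the fingers and choke_yellow below 0.02 N) or (linear speed of choke_green above 0.7 m/s and contact force between the fingers and choke_green below 0.02 N)).
It fails at once if the flux jar or the solder spool is moved by more than 20 mm or tipped by more than 0.35 rad (distance of any of flux_jar, solder_spool from where it was at the start of the episode above 0.02 m or angle between any of flux_jar, solder_spool's own z axis and vertical above 0.35 rad).
It also fails if it takes over 120 s, if anything falls off the work surface, if the arm or the gripper's body presses on something with over 40 N, if the wrist force passes 120 N, or if a joint passes its speed limit or range.

## Working session

There is one attempt and no reset: what is moved stays moved. The work goes in short steps, Python scripts to look and compute and a tool call to move; the robot and the scene stay as the last step left them, time stands still between calls to the robot, and variables do not carry over. Pictures are saved under pics/ and viewed, at most 14 in all, crops included, and the job is handed in when it is done.

Besides the shell and the picture viewer there is one more tool, called after "Request:" as name([rows], argument=value, ...), one row to a line, values as JSON. play_rows: Moves the arm, as the interface text tells. Its arguments: {"type":"object","properties":{"commands":{"type":"array","items":{"type":"array","items":{"type":"number"}}},"force":{"type":"number"}},"required":["commands"]}

```bash
mkdir -p pics; python3 - <<'E'
from station import ctrl
import cv2
for n in("top","scene"):
    cv2.imwrite(f"pics/{n}0.png",ctrl.camera(n)); print(n,ctrl.camera_model(n))
o=ctrl.get_obs();print({k:o[k] for k in("time_s","ee_pos","eef_rot","grip_width","qpos")})
E
```

```text
top {'fx': 461.8541608448467, 'fy': 461.8541608448467, 'cx': 252.89070479603578, 'cy': 190.1663419771406, 'rvec': array([ 2.14763484, -2.17780186,  0.09824774]), 'tvec': array([8.84004900e-04, 5.27962978e-01, 1.14751765e+00])}
scene {'fx': 357.0525678773193, 'fy': 357.0525678773193, 'cx': 253.96739535937758, 'cy': 187.191048731365, 'rvec': array([ 1.60998339,  2.22946073, -0.61263101]), 'tvec': array([ 0.16552223, -0.3878966 ,  1.17161383])}
{'time_s': 0.1, 'ee_pos': array([0.20481844, 0.51015962, 0.17844766]), 'eef_rot': array([-3.14056546e+00, -5.91046682e-05,  2.75976048e+00]), 'grip_width': 0.09362845429080167, 'qpos': array([ 1.12239427e+00,  3.00410690e-01,  1.52151447e+00, -9.65658756e-06,
        1.32069634e+00, -6.65675142e-02])}
```

View pics/top0.png

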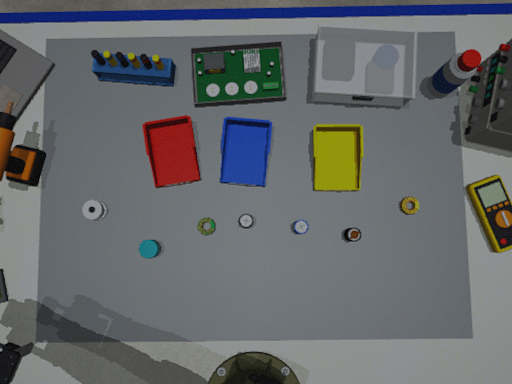

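View pics/scene0.png

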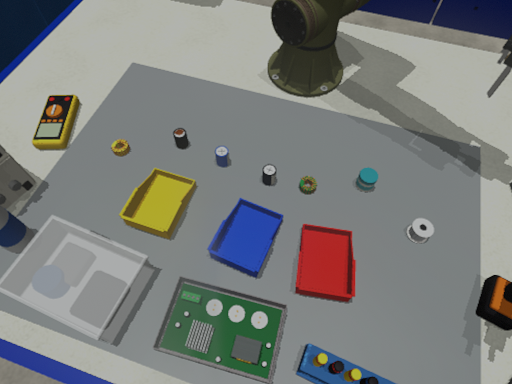

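The top view shows the bins red (172,152), blue (246,152) and yellow (338,158). The parts are green choke (206,226), black cap (246,221), blue cap (300,227), bulged cap (353,235) and yellow choke (410,205). The bystanders are the spool (94,210) and the jar (150,249). Next I'll enlarge it for accurate pixels.

```bash
cat > h.py <<'E'
import numpy as np, cv2
from station import ctrl
def cam(n):
    m=ctrl.camera_model(n); K=np.array([[m["fx"],0,m["cx"]],[0,m["fy"],m["cy"]],[0,0,1]])
    return K,np.array(m["rvec"]),np.array(m["tvec"])
def ray(n,u,v,z):
    K,r,t=cam(n); R=cv2.Rodrigues(r)[0]; c=-R.T@t; d=R.T@np.linalg.solve(K,[u,v,1])
    return (c+d*(z-c[2])/d[2])[:2]
def proj(n,p):
    K,r,t=cam(n); return cv2.projectPoints(np.float64(p).reshape(-1,1,3),r,t,K,None)[0][:,0]
E
python3 - <<'E'
from h import *
a=cv2.imread("pics/top0.png")
def crop(x,y,w,h,s,f): cv2.imwrite(f,cv2.resize(a[y:y+h,x:x+w],None,fx=s,fy=s,interpolation=cv2.INTER_CUBIC))
crop(190,185,130,70,6,"pics/c1.png"); crop(320,185,130,70,6,"pics/c2.png"); crop(135,105,240,95,3.33,"pics/c3.png")
for n in("top","scene"): print(proj(n,[[.205,.51,.179],[0,0,0],[.4,0,0]]))
for k,(u,v,z) in dict(green=(206.5,226,.024),black=(246,221,.052),blue=(301,227,.052),bulged=(353,235,.055),yellow=(410,205,.024),spool=(94,210,.04),jar=(150,249,.05)).items(): print(k,ray("top",u,v,z))
E
```

```text
[[ 14.61316452 335.29691202]
 [253.24650006 402.66145893]
 [251.16955066 240.72449121]]
[[504.16435015 112.51711055]
 [304.41075596  68.97848387]
 [268.91958384 163.99582164]]
green [0.43871617 0.11229161]
black [0.44896112 0.01129219]
blue [ 0.432325  -0.1241777]
bulged [ 0.41097897 -0.25073958]
yellow [ 0.48470398 -0.40355215]
spool [0.48228633 0.3937348 ]
jar [0.38329062 0.24917043]
```

View pics/c1.png

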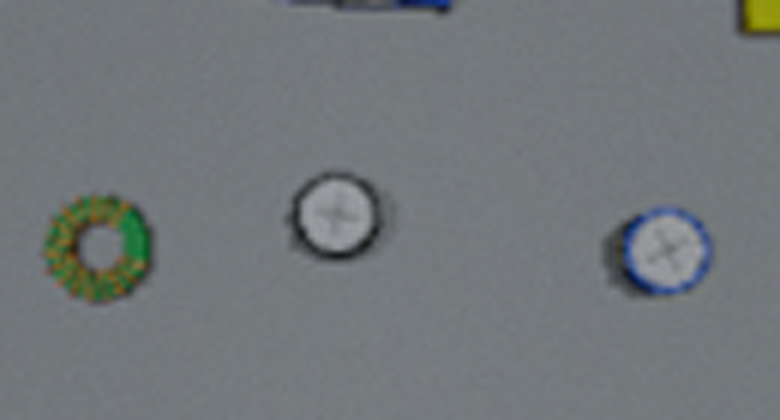

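View pics/c2.png

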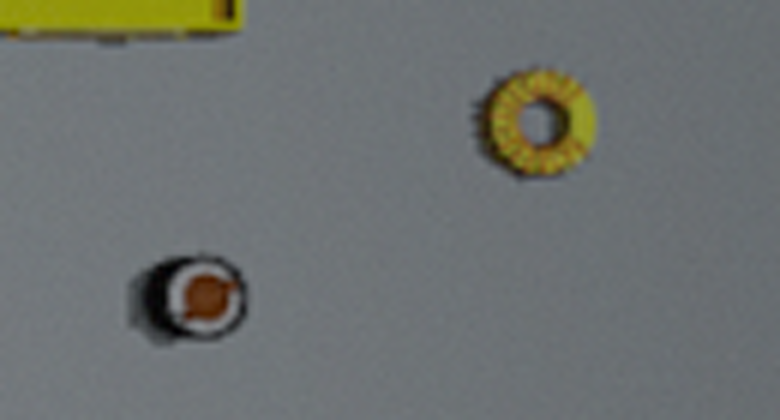

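View pics/c3.png

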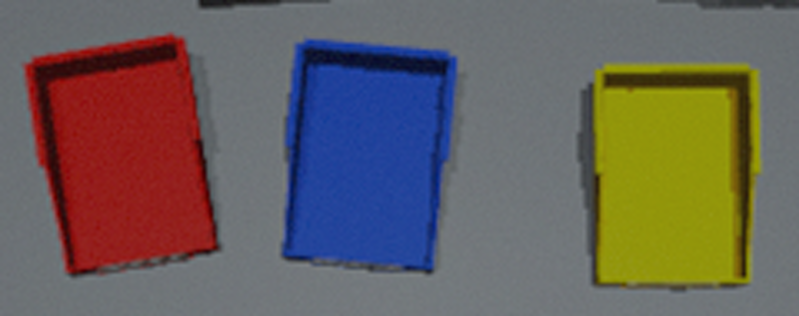

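The crops give part tops (full-image pixels): green (206.1,225.9), black (245.9,220.6), blue (300.8,226.4), bulged rim (353.9,234.1), yellow (409.9,204.9). The bin rim corners are also clear, so I'll fit the bin poses from them.

```bash
python3 - <<'E'
from h import *
from scipy.optimize import least_squares
B=dict(red=[(27,63),(184,37),(217,249),(70,273)],blue=[(299,40),(457,55),(433,271),(284,257)],yellow=[(596,66),(758,67),(748,284),(597,284)])
L=np.array([[.08,.058,.052],[.08,-.058,.052],[-.08,-.058,.030],[-.08,.058,.030]])
for k,c in B.items():
    px=np.array(c)/3.33+[135,105]-.35
    def w(p):
        s,co=np.sin(p[2]),np.cos(p[2]); return np.c_[p[0]+co*L[:,0]-s*L[:,1],p[1]+s*L[:,0]+co*L[:,1],L[:,2]]
    f=least_squares(lambda p:(proj("top",w(p))-px).ravel(),[.6,0,0]); p=f.x
    d=.033*np.array([np.cos(p[2]),np.sin(p[2])])
    print(k,p.round(4),"res",abs(f.fun).max().round(2),"back",(p[:2]+d).round(4),"front",(p[:2]-d).round(4))
for k,(u,v,z) in dict(green=(206.1,225.9,.02),black=(245.9,220.6,.052),blue=(300.8,226.4,.052),bulged=(353.9,234.1,.052),yellow=(409.9,204.9,.02)).items(): print(k,ray("top",u,v,z).round(4), proj("scene",[*ray("top",u,v,z),z]).round(1))
E
```

```text
red [0.6285 0.1975 0.1563] res 1.16 back [0.6611 0.2026] front [0.5959 0.1923]
blue [ 0.6253  0.0115 -0.1081] res 0.93 back [0.6581 0.008 ] front [0.5925 0.0151]
yellow [ 0.6067 -0.2209 -0.0262] res 1.37 back [ 0.6397 -0.2217] front [ 0.5737 -0.22  ]
green [0.4391 0.1138] [[307.1 182.9]]
black [0.45   0.0115] [[268.5 168.8]]
blue [ 0.4338 -0.1237] [[220.7 150.3]]
bulged [ 0.4132 -0.2536] [[178.3 132.1]]
yellow [ 0.4852 -0.4046] [[118.7 145.4]]
```

Request:
play_rows([
  [0,0,0,0,0,-5.5,-1],
  [0,0,0,0,0,-5.5,-1],
  [0,0,0,0,0,-5.5,-1],
  [0,0,0,0,0,-5.4,-1],
  [0,0,0,0,0,0,-1],
], force=15)

```text
time_s: 0.52
ee_pos: [0.2049, 0.5102, 0.1786]
eef_rot: [-3.141, -0.0, -3.137]
force: [0.1, 0.1, -0.8]
grip_width: 0.0939
grip_force: 0.0
```

Request:
play_rows([
  [-0.0146,-0.0248,0,0,0,0,-1],
  [-0.0146,-0.0248,0,0,0,0,-1],
  [-0.0146,-0.0248,0,0,0,0,-1],
  [-0.0146,-0.0248,0,0,0,0,-1],
  [-0.0146,-0.0248,0,0,0,0,-1],
  [-0.0146,-0.0248,0,0,0,0,-1],
  [-0.0146,-0.0248,0,0,0,0,-1],
  [-0.0146,-0.0248,0,0,0,0,-1],
  [-0.0146,-0.0248,0,0,0,0,-1],
  [-0.0146,-0.0248,0,0,0,0,-1],
  [-0.0146,-0.0248,0,0,0,0,-1],
  [-0.0146,-0.0248,0,0,0,0,-1],
  [-0.0146,-0.0248,0,0,0,0,-1],
  [-0.0146,-0.0248,0,0,0,0,-1],
  [-0.0146,-0.0248,0,0,0,0,-1],
  [-0.0146,-0.0248,0,0,0,0,-1],
  [0,0,0,0,0,0,-1],
  [0,0,0,0,0,0,-1],
])

```text
time_s: 2.02
ee_pos: [0.4389, 0.1129, 0.1787]
eef_rot: [-3.142, -0.001, 3.137]
force: [0.2, -0.0, -0.8]
grip_width: 0.0943
grip_force: 0.0
```

Request:
play_rows([
  [0,0.001,0.024,0,0,0,-1],
  [0,0,0.024,0,0,0,-1],
  [0,0,0.024,0,0,0,-1],
  [0,0,0.024,0,0,0,-1],
  [0,0,0.024,0,0,0,-1],
  [0,0,0.024,0,0,0,-1],
  [0,0,0.015,0,0,0,-1],
  [0,0,0.01,0,0,0,-1],
  [0,0,0.0035,0,0,0,-1],
  [0,0,0,0,0,0,-0.3],
  [0,0,0,0,0,0,-0.1],
  [0,0,0,0,0,0,0],
  [0,0,0,0,0,0,0.2],
  [0,0,0,0,0,0,1],
  [0,0,0,0,0,0,1],
  [0,0,0,0,0,0,1],
  [0,0,0,0,0,0,1],
], force=20)

```text
time_s: 3.43
ee_pos: [0.4387, 0.1147, 0.0066]
eef_rot: [3.142, 0.0, -3.141]
force: [-0.4, -0.1, 0.3]
grip_width: 0.0442
grip_force: 0.0
```

Request:
play_rows([
  [0,0,0,0,0,0,1],
  [0,0,0,0,0,0,1],
  [0,0,0,0,0,0,1],
  [0,0,0,0,0,0,1],
])

```text
time_s: 3.77
ee_pos: [0.4387, 0.1147, 0.0064]
eef_rot: [-3.142, -0.0, -3.141]
force: [0.2, -0.5, 1.8]
grip_width: 0.0174
grip_force: 0.0
```

```bash
python3 - <<'E'
from h import *
a=ctrl.camera("scene");cv2.imwrite("pics/s1.png",cv2.resize(a[90:240,200:400],None,fx=4,fy=4,interpolation=cv2.INTER_CUBIC))
E
```

```text
(no output)
```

View pics/s1.png

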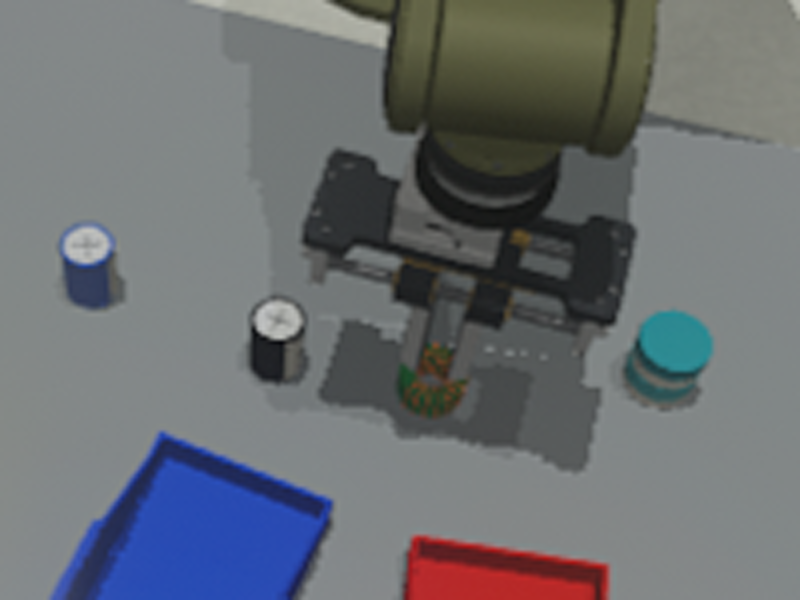

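The choke sits at about (433,380) in the crop with the fingers beside it, yet the reported width is 17 mm with no grip force. I need the exact state before continuing.

```bash
python3 - <<'E'
from h import *
o=ctrl.get_obs();print({k:o[k] for k in("time_s","ee_pos","grip_width","grip_force","force")})
x,y,z=o["ee_pos"]
for d in(.009,.023): print(d,(proj("scene",[[x,y-d,z],[x,y+d,z],[x,y-d,.06],[x,y+d,.06]])-[200,90])*4)
print((proj("scene",[[.4391,.1138,.02],[.4391+.023,.1138,.024],[.4391-.023,.1138,.024]])-[200,90])*4)
a=ctrl.camera("scene");cv2.imwrite("pics/s2.png",cv2.resize(a[155:200,280:340],None,fx=12,fy=12,interpolation=cv2.INTER_CUBIC))
E
```

```text
{'time_s': 3.8167, 'ee_pos': array([0.43866676, 0.11468937, 0.00642644]), 'grip_width': 0.013358723136702926, 'grip_force': 0.0, 'force': array([-0.46542402,  0.05790677,  0.07679194])}
0.009 [[413.61693566 378.83596367]
 [440.45365577 386.31701136]
 [424.69796256 333.72633423]
 [452.96020028 341.45455259]]
0.023 [[392.8533006  373.04785903]
 [461.43685983 392.16632341]
 [402.83733809 327.74861651]
 [475.06402367 347.49877227]]
[[428.38869328 371.76611201]
 [420.60837162 397.67153682]
 [437.66955151 340.00239491]]
```

View pics/s2.png

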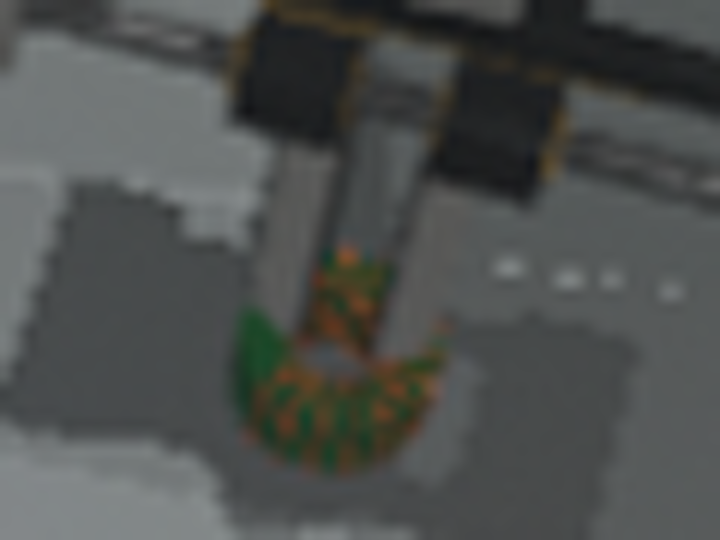

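The fingers overlap the ring with no resistance, so the pads must be passing above whatever the fingers can touch. I'll open, go nearly to the mat and close again in small steps.

Request:
play_rows([
  [0,0,0,0,0,0,-0.4],
  [0,0,0,0,0,0,-0.4],
  [0,0,0,0,0,0,-0.4],
  [0,0,0,0,0,0,-0.4],
  [0,0,0,0,0,0,-0.4],
  [0,0,0,0,0,0,-0.4],
  [0,0,0,0,0,0,-0.4],
  [0,0,0.002,0,0,0,-0.4],
  [0,0,0.0015,0,0,0,-0.4],
  [0,0,0,0,0,0,-0.4],
])

```text
time_s: 4.7
ee_pos: [0.4385, 0.1147, 0.0026]
eef_rot: [-3.142, -0.001, -3.141]
force: [-0.2, 0.6, -0.5]
grip_width: 0.0657
grip_force: 0.0
```

Request:
play_rows([
  [0,0,0,0,0,0,0.05],
  [0,0,0,0,0,0,0.05],
  [0,0,0,0,0,0,0.05],
  [0,0,0,0,0,0,0.05],
  [0,0,0,0,0,0,0.15],
  [0,0,0,0,0,0,0.15],
])

```text
time_s: 5.2
ee_pos: [0.4387, 0.1147, 0.003]
eef_rot: [-3.142, 0.0, -3.141]
force: [0.7, -0.3, 0.4]
grip_width: 0.0404
grip_force: 0.0
```

```bash
python3 - <<'E'
from h import *
a=ctrl.camera("scene");cv2.imwrite("pics/s3.png",cv2.resize(a[155:200,280:340],None,fx=12,fy=12,interpolation=cv2.INTER_CUBIC))
E
```

```text
(no output)
```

View pics/s3.png

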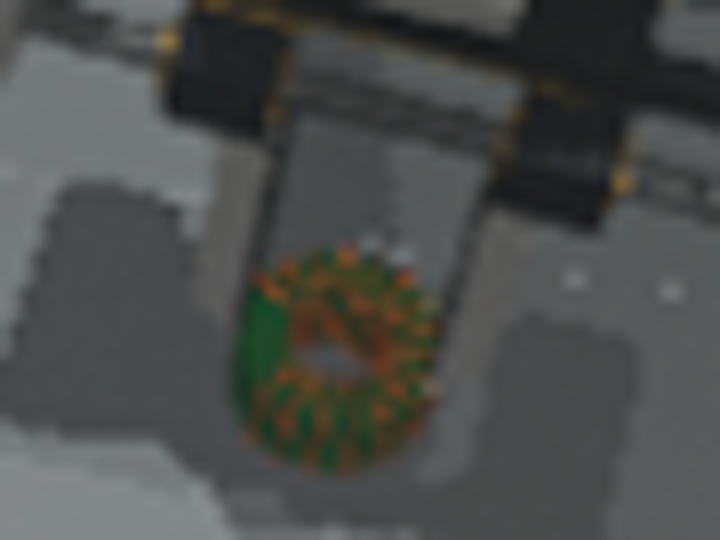

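The ring lies between the fingers at about (335,360) in the crop, unmoved and roughly touching both pads. I'll close further, now that the tips are lower.

Request:
play_rows([
  [0,0,0,0,0,0,0.3],
  [0,0,0,0,0,0,0.3],
  [0,0,0,0,0,0,0.3],
], force=20)

```text
time_s: 5.5
ee_pos: [0.4387, 0.1147, 0.0029]
eef_rot: [-3.142, -0.0, -3.141]
force: [-0.4, -0.2, -0.4]
grip_width: 0.0331
grip_force: 0.0
```

Still no contact at 33 mm, though the picture shows real overlap. To tell whether the gripper or the choke is at fault, I'll try the black capacitor.

Request:
play_rows([
  [0,0,0,0,0,0,-1],
  [0,0,0,0,0,0,-1],
  [0,0,0,0,0,0,-1],
  [0,0,0,0,0,0,-1],
  [0,0,0,0,0,0,-1],
  [0,0,0,0,0,0,-1],
  [0,0,-0.025,0,0,0,-1],
  [0,0,-0.025,0,0,0,-1],
  [0,0,-0.03,0,0,0,-1],
  [-0.0028,-0.0258,0,0,0,0,-1],
  [-0.0028,-0.0258,0,0,0,0,-1],
  [-0.0028,-0.0258,0,0,0,0,-1],
  [-0.0029,-0.0258,0,0,0,0,-1],
  [0,0,0,0,0,0,-1],
  [0,0,0.024,0,0,0,-1],
  [0,0,0.024,0,0,0,-1],
  [0,0,0.013,0,0,0,-1],
  [0,0,0.008,0,0,0,-1],
  [0,0,0,0,0,0,-1],
], force=15)

```text
time_s: 7.08
ee_pos: [0.4492, 0.0118, 0.0127]
eef_rot: [3.141, -0.002, -3.141]
force: [0.5, 0.6, -0.6]
grip_width: 0.0941
grip_force: 0.0
```

Request:
play_rows([
  [0,0,0,0,0,0,0],
  [0,0,0,0,0,0,0],
  [0,0,0,0,0,0,0],
  [0,0,0,0,0,0,0],
  [0,0,0,0,0,0,1],
  [0,0,0,0,0,0,1],
  [0,0,0,0,0,0,1],
  [0,0,0,0,0,0,1],
])

```text
time_s: 7.75
ee_pos: [0.45, 0.0115, 0.014]
eef_rot: [-3.142, 0.0, -3.141]
force: [-0.6, 0.3, 0.2]
grip_width: 0.0441
grip_force: 0.0
```

Request:
play_rows([
  [0,0,0,0,0,0,1],
  [0,0,0,0,0,0,1],
  [0,0,0,0,0,0,1],
  [0,0,0,0,0,0,1],
])

```text
time_s: 8.08
ee_pos: [0.45, 0.0115, 0.0139]
eef_rot: [-3.142, 0.0, -3.141]
force: [1.0, -1.3, 1.0]
grip_width: 0.0347
grip_force: 15.0
```

The capacitor grips properly (34.7 mm, 15 N), so the choke is the odd one; I'll come back to it. Next I'll place the black capacitor in the back slot of the blue bin.

Request:
play_rows([
  [0,0,-0.01,0,0,0,1],
  [0,0,-0.02,0,0,0,1],
  [0,0,-0.02,0,0,0,1],
  [0,0,-0.02,0,0,0,1],
  [0,0,-0.01,0,0,0,1],
  [-0.012,0,0,0,0,0,1],
  [-0.024,-0.0005,0,0,0,0,1],
  [-0.024,-0.0005,0,0,0,0,1],
  [-0.024,-0.0005,0,0,0,0,1],
  [-0.024,-0.0005,0,0,0,0,1],
  [-0.024,-0.0005,0,0,0,0,1],
  [-0.024,-0.0005,0,0,0,0,1],
  [-0.024,-0.0005,0,0,0,0,1],
  [-0.02,0,0,0,0,0,1],
  [-0.008,0,0,0,0,0,1],
  [0,0,0,0,0,0,1],
  [0,0,0,0,0,0,1],
])

```text
time_s: 9.5
ee_pos: [0.6576, 0.0081, 0.0934]
eef_rot: [3.142, -0.001, -3.141]
force: [0.3, 1.0, -0.6]
grip_width: 0.0347
grip_force: 15.0
```

```bash
python3 - <<'E'
from h import *
a=ctrl.camera("scene");cv2.imwrite("pics/s4.png",cv2.resize(a[90:290,180:380],None,fx=3,fy=3,interpolation=cv2.INTER_CUBIC))
E
```

```text
(no output)
```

View pics/s4.png

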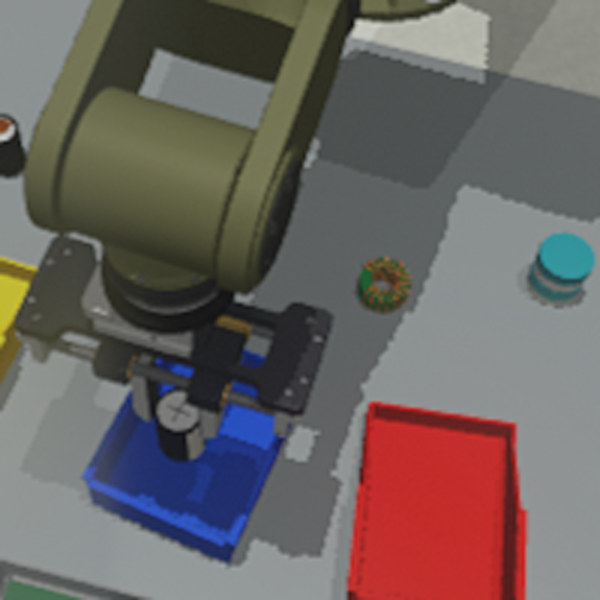

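The capacitor is held upright over the blue bin, at about (180,425) in the crop. Next I'll lower and release it.

Request:
play_rows([
  [0,0,0.01,0,0,0,1],
  [0,0,0.016,0,0,0,1],
  [0,0,0.016,0,0,0,1],
  [0,0,0.014,0,0,0,1],
  [0,0,0.008,0,0,0,1],
  [0,0,0.005,0,0,0,1],
  [0,0,0.003,0,0,0,1],
  [0,0,0.002,0,0,0,1],
  [0,0,0.001,0,0,0,1],
  [0,0,0,0,0,0,1],
  [0,0,0,0,0,0,1],
])

```text
time_s: 10.47
ee_pos: [0.6583, 0.0081, 0.0194]
eef_rot: [-3.142, 0.001, -3.141]
force: [0.7, -0.6, -1.3]
grip_width: 0.0345
grip_force: 15.0
```

Request:
play_rows([
  [0,0,0.001,0,0,0,1],
  [0,0,0.001,0,0,0,1],
  [0,0,0,0,0,0,1],
  [0,0,0,0,0,0,1],
])

```text
time_s: 10.8
ee_pos: [0.6581, 0.0081, 0.017]
eef_rot: [-3.142, 0.0, -3.141]
force: [-0.1, 0.9, 0.1]
grip_width: 0.0348
grip_force: 15.0
```

Request:
play_rows([
  [0,0,0,0,0,0,-0.3],
  [0,0,0,0,0,0,-0.3],
  [0,0,0,0,0,0,-0.3],
  [0,0,0,0,0,0,-0.3],
  [0,0,0,0,0,0,-0.3],
  [0,0,0,0,0,0,-0.3],
  [0,0,-0.01,0,0,0,-0.3],
  [0,0,-0.02,0,0,0,-0.3],
  [0,0,-0.03,0,0,0,-0.3],
  [0,0,-0.03,0,0,0,-0.3],
])

```text
time_s: 11.63
ee_pos: [0.6576, 0.0081, 0.1083]
eef_rot: [3.142, -0.001, -3.141]
force: [1.1, 1.4, 0.5]
grip_width: 0.0611
grip_force: 0.0
```

Request:
play_rows([
  [0.0224,-0.0132,0,0,0,0,-0.8],
  [0.0224,-0.0132,0,0,0,0,-0.8],
  [0.0224,-0.0132,0,0,0,0,-0.8],
  [0.0224,-0.0132,0,0,0,0,-0.8],
  [0.0224,-0.0132,0,0,0,0,-0.8],
  [0.0224,-0.0132,0,0,0,0,-0.8],
  [0.0224,-0.0132,0,0,0,0,-0.8],
  [0.0224,-0.0132,0,0,0,0,-0.8],
  [0.0224,-0.0132,0,0,0,0,-0.8],
  [0.0224,-0.0132,0,0,0,0,-0.8],
  [0,0,0,0,0,0,-0.8],
  [0,0,0.024,0,0,0,-0.8],
  [0,0,0.024,0,0,0,-0.8],
  [0,0,0.024,0,0,0,-0.8],
  [0,0,0.013,0,0,0,-0.8],
  [0,0,0.008,0,0,0,-0.8],
  [0,0,0,0,0,0,-0.8],
  [0,0,0,0,0,0,-0.8],
])

```text
time_s: 13.13
ee_pos: [0.4346, -0.1241, 0.0146]
eef_rot: [-3.141, 0.001, -3.141]
force: [0.1, -1.0, 0.5]
grip_width: 0.0845
grip_force: 0.0
```

Request:
play_rows([
  [0,0,0,0,0,0,0],
  [0,0,0,0,0,0,0],
  [0,0,0,0,0,0,0],
  [0,0,0,0,0,0,0],
  [0,0,0,0,0,0,1],
  [0,0,0,0,0,0,1],
  [0,0,0,0,0,0,1],
  [0,0,0,0,0,0,1],
  [0,0,0,0,0,0,1],
  [0,0,0,0,0,0,1],
  [0,0,0,0,0,0,1],
  [0,0,0,0,0,0,1],
])

```text
time_s: 14.13
ee_pos: [0.4341, -0.124, 0.014]
eef_rot: [-3.142, 0.0, -3.141]
force: [-0.3, 0.4, 0.3]
grip_width: 0.0344
grip_force: 15.0
```

Request:
play_rows([
  [0,0,-0.01,0,0,0,1],
  [0,0,-0.025,0,0,0,1],
  [0,0,-0.025,0,0,0,1],
  [0,0,-0.025,0,0,0,1],
  [-0.0124,0.0111,0,0,0,0,1],
  [-0.02,0.0175,0,0,0,0,1],
  [-0.02,0.0175,0,0,0,0,1],
  [-0.02,0.0175,0,0,0,0,1],
  [-0.02,0.0175,0,0,0,0,1],
  [-0.02,0.0175,0,0,0,0,1],
  [-0.02,0.0175,0,0,0,0,1],
  [-0.016,0.014,0,0,0,0,1],
  [-0.01,0.009,0,0,0,0,1],
  [0,0,0,0,0,0,1],
  [0,0,0,0,0,0,1],
])

```text
time_s: 15.38
ee_pos: [0.5922, 0.0153, 0.0991]
eef_rot: [-3.141, -0.001, -3.14]
force: [-0.3, -0.4, -1.6]
grip_width: 0.0345
grip_force: 15.0
```

Request:
play_rows([
  [0,0,0.012,0,0,0,1],
  [0,0,0.016,0,0,0,1],
  [0,0,0.016,0,0,0,1],
  [0,0,0.016,0,0,0,1],
  [0,0,0.01,0,0,0,1],
  [0,0,0.005,0,0,0,1],
  [0,0,0.003,0,0,0,1],
  [0,0,0.002,0,0,0,1],
  [0,0,0.0015,0,0,0,1],
  [0,0,0,0,0,0,1],
  [0,0,0,0,0,0,1],
  [0,0,0,0,0,0,1],
])

```text
time_s: 16.38
ee_pos: [0.5926, 0.0152, 0.0179]
eef_rot: [-3.142, 0.001, -3.141]
force: [-0.2, -0.4, -1.4]
grip_width: 0.0344
grip_force: 15.0
```

Request:
play_rows([
  [0,0,0.0008,0,0,0,1],
  [0,0,0,0,0,0,1],
  [0,0,0,0,0,0,-0.3],
  [0,0,0,0,0,0,-0.3],
  [0,0,0,0,0,0,-0.3],
  [0,0,0,0,0,0,-0.3],
  [0,0,0,0,0,0,-0.3],
  [0,0,0,0,0,0,-0.3],
  [0,0,-0.01,0,0,0,-0.3],
  [0,0,-0.02,0,0,0,-0.3],
  [0,0,-0.03,0,0,0,-0.3],
  [0,0,-0.03,0,0,0,-0.3],
  [0,0,0,0,0,0,-0.3],
])

```text
time_s: 17.47
ee_pos: [0.595, 0.0151, 0.1135]
eef_rot: [-3.141, 0.009, -3.141]
force: [0.2, 0.2, 0.1]
grip_width: 0.0611
grip_force: 0.0
```

Request:
play_rows([
  [0.015,-0.0224,0,0,0,0,-0.8],
  [0.015,-0.0224,0,0,0,0,-0.8],
  [0.015,-0.0224,0,0,0,0,-0.8],
  [0.015,-0.0224,0,0,0,0,-0.8],
  [0.015,-0.0224,0,0,0,0,-0.8],
  [0.015,-0.0224,0,0,0,0,-0.8],
  [0.015,-0.0224,0,0,0,0,-0.8],
  [0.015,-0.0224,0,0,0,0,-0.8],
  [0.015,-0.0224,0,0,0,0,-0.8],
  [0.015,-0.0224,0,0,0,0,-0.8],
  [0.015,-0.0224,0,0,0,0,-0.8],
  [0.0144,-0.0224,0,0,0,0,-0.8],
  [0,0,0,0,0,0,-0.8],
  [0,0,0.024,0,0,0,-0.8],
  [0,0,0.024,0,0,0,-0.8],
  [0,0,0.024,0,0,0,-0.8],
  [0,0,0.013,0,0,0,-0.8],
  [0,0,0.008,0,0,0,-0.8],
  [0,0,0,0,0,0,-0.8],
  [0,0,0,0,0,0,-0.8],
])

```text
time_s: 19.13
ee_pos: [0.4135, -0.2537, 0.0142]
eef_rot: [-3.141, 0.0, -3.141]
force: [-0.1, -0.6, -0.1]
grip_width: 0.0845
grip_force: 0.0
```

Request:
play_rows([
  [0,0,0,0,0,0,0],
  [0,0,0,0,0,0,0],
  [0,0,0,0,0,0,0],
  [0,0,0,0,0,0,0],
  [0,0,0,0,0,0,1],
  [0,0,0,0,0,0,1],
  [0,0,0,0,0,0,1],
  [0,0,0,0,0,0,1],
  [0,0,0,0,0,0,1],
  [0,0,0,0,0,0,1],
  [0,0,0,0,0,0,1],
  [0,0,0,0,0,0,1],
])

```text
time_s: 20.13
ee_pos: [0.4131, -0.2537, 0.0137]
eef_rot: [3.142, -0.0, -3.141]
force: [0.5, 0.1, -0.3]
grip_width: 0.0345
grip_force: 15.0
```

Request:
play_rows([
  [0,0,-0.01,0,0,0,1],
  [0,0,-0.025,0,0,0,1],
  [0,0,-0.025,0,0,0,1],
  [0,0,-0.025,0,0,0,1],
  [0,0,-0.01,0,0,0,1],
  [-0.0065,0.0136,0,0,0,0,1],
  [-0.0135,0.0282,0,0,0,0,1],
  [-0.0135,0.0282,0,0,0,0,1],
  [-0.0135,0.0282,0,0,0,0,1],
  [-0.0135,0.0282,0,0,0,0,1],
  [-0.0135,0.0282,0,0,0,0,1],
  [-0.0135,0.0282,0,0,0,0,1],
  [-0.0135,0.0282,0,0,0,0,1],
  [-0.0135,0.0282,0,0,0,0,1],
])

```text
time_s: 21.3
ee_pos: [0.5278, -0.0129, 0.1084]
eef_rot: [3.142, -0.0, -3.141]
force: [0.3, -0.7, -1.2]
grip_width: 0.0345
grip_force: 15.0
```

Request:
play_rows([
  [-0.0135,0.0282,0,0,0,0,1],
  [-0.0135,0.0282,0,0,0,0,1],
  [-0.0135,0.0282,0,0,0,0,1],
  [-0.0135,0.0282,0,0,0,0,1],
  [-0.0135,0.0282,0,0,0,0,1],
  [-0.0135,0.0282,0,0,0,0,1],
  [-0.0135,0.0282,0,0,0,0,1],
  [-0.0065,0.0146,0,0,0,0,1],
  [0,0,0,0,0,0,1],
  [0,0,0,0,0,0,1],
])

```text
time_s: 22.13
ee_pos: [0.6281, 0.198, 0.1077]
eef_rot: [-3.141, -0.001, -3.14]
force: [-0.1, -0.9, -1.2]
grip_width: 0.0343
grip_force: 15.0
```

Lower by 0.091 to z 0.017, then release and lift.

Request:
play_rows([
  [0,0,0.012,0,0,0,1],
  [0,0,0.02,0,0,0,1],
  [0,0,0.02,0,0,0,1],
  [0,0,0.016,0,0,0,1],
  [0,0,0.01,0,0,0,1],
  [0,0,0.005,0,0,0,1],
  [0,0,0.003,0,0,0,1],
  [0,0,0.002,0,0,0,1],
  [0,0,0.0015,0,0,0,1],
  [0,0,0.001,0,0,0,1],
  [0,0,0,0,0,0,1],
  [0,0,0,0,0,0,1],
  [0,0,0,0,0,0,1],
])

```text
time_s: 23.22
ee_pos: [0.6286, 0.1976, 0.0185]
eef_rot: [3.141, 0.0, -3.141]
force: [-0.1, -0.3, -0.7]
grip_width: 0.0345
grip_force: 15.0
```

Request:
play_rows([
  [0,0,0,0,0,0,-0.3],
  [0,0,0,0,0,0,-0.3],
  [0,0,0,0,0,0,-0.3],
  [0,0,0,0,0,0,-0.3],
  [0,0,0,0,0,0,-0.3],
  [0,0,0,0,0,0,-0.3],
  [0,0,-0.01,0,0,0,-0.3],
  [0,0,-0.02,0,0,0,-0.3],
  [0,0,-0.03,0,0,0,-0.3],
  [0,0,-0.03,0,0,0,-0.3],
  [0,0,0,0,0,0,-0.3],
])

```text
time_s: 24.13
ee_pos: [0.6309, 0.1982, 0.1156]
eef_rot: [3.139, 0.009, -3.141]
force: [-0.2, 0.2, 1.0]
grip_width: 0.0609
grip_force: 0.0
```

The three capacitors are placed. Next is the yellow choke, to see whether it takes a grip.

Request:
play_rows([
  [0.0068,-0.0287,0,0,0,0,-0.6],
  [0.0068,-0.0287,0,0,0,0,-0.6],
  [0.0068,-0.0287,0,0,0,0,-0.6],
  [0.0068,-0.0287,0,0,0,0,-0.6],
  [0.0068,-0.0287,0,0,0,0,-0.6],
  [0.0068,-0.0287,0,0,0,0,-0.6],
  [0.0068,-0.0287,0,0,0,0,-0.6],
  [0.0068,-0.0287,0,0,0,0,-0.6],
  [0.0068,-0.0287,0,0,0,0,-0.6],
  [0.0068,-0.0287,0,0,0,0,-0.6],
  [0.0068,-0.0287,0,0,0,0,-0.6],
  [0.0068,-0.0287,0,0,0,0,-0.6],
  [0.0068,-0.0287,0,0,0,0,-0.6],
  [0.0068,-0.0287,0,0,0,0,-0.6],
  [0.0068,-0.0287,0,0,0,0,-0.6],
  [0.0068,-0.0287,0,0,0,0,-0.6],
  [0.0068,-0.0287,0,0,0,0,-0.6],
  [0.0068,-0.0287,0,0,0,0,-0.6],
])

```text
time_s: 25.63
ee_pos: [0.5058, -0.3205, 0.1087]
eef_rot: [-3.141, 0.0, -3.141]
force: [0.5, -0.4, -0.1]
grip_width: 0.075
grip_force: 0.0
```

Request:
play_rows([
  [0.0068,-0.0287,0,0,0,0,-0.6],
  [0.0068,-0.0287,0,0,0,0,-0.6],
  [0.0068,-0.0287,0,0,0,0,-0.6],
  [0,0,0,0,0,0,-0.6],
  [0,0,0,0,0,0,-0.6],
  [0,0,0,0,0,0,-0.6],
])

```text
time_s: 26.13
ee_pos: [0.486, -0.4047, 0.1083]
eef_rot: [3.141, 0.0, -3.141]
force: [-0.2, 0.1, 0.3]
grip_width: 0.0748
grip_force: 0.0
```

Down 0.104 to z 0.004, then close.

Request:
play_rows([
  [0.0008,0,0.024,0,0,0,-0.6],
  [0,0,0.024,0,0,0,-0.6],
  [0,0,0.024,0,0,0,-0.6],
  [0,0,0.016,0,0,0,-0.6],
  [0,0,0.009,0,0,0,-0.6],
  [0,0,0.005,0,0,0,-0.6],
  [0,0,0.002,0,0,0,-0.6],
  [0,0,0,0,0,0,0],
  [0,0,0,0,0,0,0],
  [0,0,0,0,0,0,0],
  [0,0,0,0,0,0,0.2],
  [0,0,0,0,0,0,0.2],
  [0,0,0,0,0,0,0.2],
  [0,0,0,0,0,0,0.2],
  [0,0,0,0,0,0,0.2],
  [0,0,0,0,0,0,0.2],
  [0,0,0,0,0,0,0.2],
  [0,0,0,0,0,0,0.2],
], force=20)

```text
time_s: 27.63
ee_pos: [0.4851, -0.4052, 0.0041]
eef_rot: [3.142, -0.0, -3.141]
force: [-0.3, -0.5, 0.6]
grip_width: 0.0375
grip_force: 0.0
```

The yellow choke behaves the same way. I'll close fully and see whether anything stops the fingers.

Request:
play_rows([
  [0,0,0,0,0,0,1],
  [0,0,0,0,0,0,1],
  [0,0,0,0,0,0,1],
  [0,0,0,0,0,0,1],
  [0,0,0,0,0,0,1],
  [0,0,0,0,0,0,1],
  [0,0,0,0,0,0,1],
  [0,0,0,0,0,0,1],
  [0,0,0,0,0,0,1],
  [0,0,0,0,0,0,1],
  [0,0,0,0,0,0,1],
  [0,0,0,0,0,0,1],
], force=10)

```text
time_s: 28.63
ee_pos: [0.4851, -0.4052, 0.0042]
eef_rot: [-3.142, 0.0, -3.141]
force: [0.1, -0.3, -1.0]
grip_width: 0.0004
grip_force: 0.0
```

```bash
python3 - <<'E'
from h import *
a=ctrl.camera("scene");cv2.imwrite("pics/s5.png",cv2.resize(a[115:175,80:160],None,fx=9,fy=9,interpolation=cv2.INTER_CUBIC))
E
```

```text
(no output)
```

View pics/s5.png

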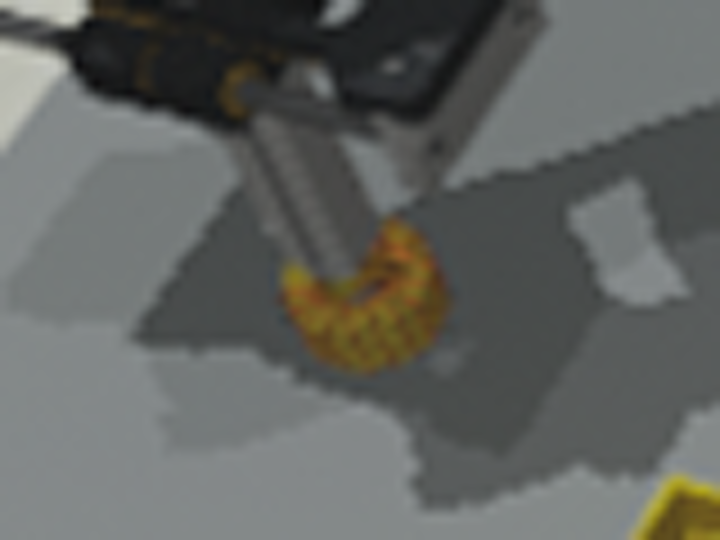

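The fingers closed completely through the visible ring at about (345,280) in the crop, and the choke didn't move. I'll try with the tips right at the mat, watching the force.

Request:
play_rows([
  [0,0,0,0,0,0,-0.3],
  [0,0,0,0,0,0,-0.3],
  [0,0,0,0,0,0,-0.3],
  [0,0,0,0,0,0,-0.3],
  [0,0,0,0,0,0,-0.3],
  [0,0,0,0,0,0,-0.3],
  [0,0,0,0,0,0,-0.3],
  [0,0,0,0,0,0,-0.3],
  [0,0,0,0,0,0,-0.3],
  [0,0,0.001,0,0,0,-0.3],
  [0,0,0.001,0,0,0,-0.3],
  [0,0,0,0,0,0,-0.3],
  [0,0,0,0,0,0,-0.3],
])

```text
time_s: 29.77
ee_pos: [0.4851, -0.4052, 0.0021]
eef_rot: [3.141, -0.0, -3.141]
force: [-0.1, -0.0, -0.1]
grip_width: 0.0611
grip_force: 0.0
```

Request:
play_rows([
  [0,0,0,0,0,0,0.2],
  [0,0,0,0,0,0,0.2],
  [0,0,0,0,0,0,0.2],
  [0,0,0,0,0,0,0.2],
  [0,0,0,0,0,0,0.2],
  [0,0,0,0,0,0,0.2],
  [0,0,0,0,0,0,0.2],
  [0,0,0,0,0,0,0.2],
], force=20)

```text
time_s: 30.43
ee_pos: [0.4851, -0.4052, 0.0021]
eef_rot: [3.142, -0.0, -3.141]
force: [-0.3, -0.3, -0.7]
grip_width: 0.038
grip_force: 0.0
```

No contact there either. As a probe, I'll lower the closed fingers gently onto the ring's body from above and look for a reaction force.

Request:
play_rows([
  [0,0,0,0,0,0,-0.4],
  [0,0,0,0,0,0,-0.4],
  [0,0,0,0,0,0,-0.4],
  [0,0,0,0,0,0,-0.4],
  [0,0,0,0,0,0,-0.4],
  [0,0,0,0,0,0,-0.4],
  [0,0,-0.02,0,0,0,-0.4],
  [0,0,-0.02,0,0,0,1],
  [-0.016,0,0,0,0,0,1],
  [0,0,0,0,0,0,1],
  [0,0,0,0,0,0,1],
  [0,0,0,0,0,0,1],
  [0,0,0,0,0,0,1],
  [0,0,0,0,0,0,1],
  [0,0,0,0,0,0,1],
  [0,0,0,0,0,0,1],
  [0,0,0,0,0,0,1],
  [0,0,0.01,0,0,0,1],
  [0,0,0.005,0,0,0,1],
  [0,0,0,0,0,0,1],
], force=10)

```text
time_s: 32.1
ee_pos: [0.5004, -0.4045, 0.0251]
eef_rot: [3.14, -0.002, -3.141]
force: [-0.4, 0.7, -0.3]
grip_width: 0.0004
grip_force: 0.0
```

Request:
play_rows([
  [0,0,0.001,0,0,0,1],
  [0,0,0.001,0,0,0,1],
  [0,0,0.001,0,0,0,1],
  [0,0,0.001,0,0,0,1],
  [0,0,0,0,0,0,1],
])

```text
time_s: 32.52
ee_pos: [0.5011, -0.4052, 0.023]
eef_rot: [3.142, -0.0, -3.141]
force: [-0.5, 0.8, -0.6]
grip_width: 0.0006
grip_force: 0.0
```

Request:
play_rows([
  [0,0,0.001,0,0,0,1],
  [0,0,0.001,0,0,0,1],
  [0,0,0.001,0,0,0,1],
  [0,0,0,0,0,0,1],
])

```text
time_s: 32.85
ee_pos: [0.501, -0.4051, 0.0199]
eef_rot: [3.141, -0.0, -3.141]
force: [-0.5, 0.0, 0.3]
grip_width: 0.0006
grip_force: 0.0
```

Request:
play_rows([
  [0,0,0.001,0,0,0,1],
  [0,0,0.001,0,0,0,1],
  [0,0,0.001,0,0,0,1],
  [0,0,0,0,0,0,1],
])

```text
time_s: 33.18
ee_pos: [0.501, -0.4051, 0.0168]
eef_rot: [3.141, -0.0, -3.141]
force: [-1.3, -0.0, -0.1]
grip_width: 0.0002
grip_force: 0.0
```

Request:
play_rows([
  [0,0,0.0015,0,0,0,1],
  [0,0,0.0015,0,0,0,1],
  [0,0,0.0015,0,0,0,1],
  [0,0,0.0015,0,0,0,1],
  [0,0,0.0015,0,0,0,1],
  [0,0,0.0015,0,0,0,1],
  [0,0,0.0015,0,0,0,1],
  [0,0,0.0015,0,0,0,1],
  [0,0,0,0,0,0,1],
])

```text
time_s: 33.93
ee_pos: [0.501, -0.4051, 0.0048]
eef_rot: [3.141, -0.0, -3.141]
force: [-0.4, -0.1, 0.8]
grip_width: 0.0003
grip_force: 0.0
```

```bash
python3 - <<'E'
from h import *
print(proj("scene",[.501,-.405,.005]), proj("scene",[.485,-.405,.02]))
a=ctrl.camera("scene");cv2.imwrite("pics/s6.png",cv2.resize(a[115:175,80:160],None,fx=9,fy=9,interpolation=cv2.INTER_CUBIC))
E
```

```text
[[117.4328774 153.0143447]] [[118.62211502 145.26033866]]
```

View pics/s6.png

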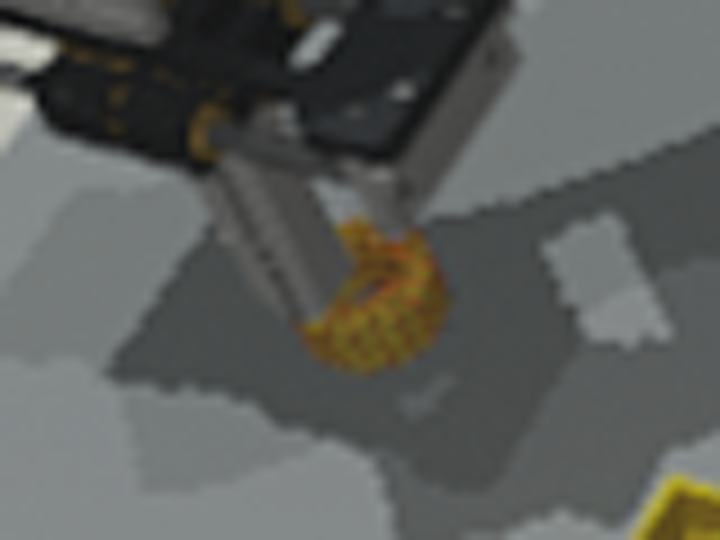

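The fingers sank through the ring from above, again with no reaction. One case is left: perhaps only the upper pads collide, not the tips. I'll straddle the ring and lower gently past the mat level, watching the force.

Request:
play_rows([
  [0,0,-0.02,0,0,0,1],
  [0,0,-0.02,0,0,0,1],
  [0.016,0,0,0,0,0,-0.3],
  [0,0,0,0,0,0,-0.3],
  [0,0,0,0,0,0,-0.3],
  [0,0,0,0,0,0,-0.3],
  [0,0,0,0,0,0,-0.3],
  [0,0,0,0,0,0,-0.3],
  [0,0,0,0,0,0,-0.3],
  [0,0,0,0,0,0,-0.3],
  [0,0,0,0,0,0,-0.3],
  [0,0,0.02,0,0,0,-0.3],
  [0,0,0.02,0,0,0,-0.3],
  [0,0,0.002,0,0,0,-0.3],
  [0,0,0.001,0,0,0,-0.3],
  [0,0,0,0,0,0,-0.3],
  [0,0,0,0,0,0,-0.3],
])

```text
time_s: 35.4
ee_pos: [0.4856, -0.4056, 0.0034]
eef_rot: [-3.14, 0.001, -3.141]
force: [0.6, 0.6, -0.3]
grip_width: 0.0609
grip_force: 0.0
```

Request:
play_rows([
  [0,0,0.0005,0,0,0,-0.3],
  [0,0,0.0005,0,0,0,-0.3],
  [0,0,0,0,0,0,-0.3],
  [0,0,0,0,0,0,-0.3],
])

```text
time_s: 35.73
ee_pos: [0.4852, -0.4053, 0.0014]
eef_rot: [-3.141, 0.0, -3.141]
force: [1.2, 0.5, 0.4]
grip_width: 0.061
grip_force: 0.0
```

Request:
play_rows([
  [0,0,0.0005,0,0,0,-0.3],
  [0,0,0.0005,0,0,0,-0.3],
  [0,0,0,0,0,0,-0.3],
  [0,0,0,0,0,0,-0.3],
])

```text
time_s: 36.07
ee_pos: [0.4851, -0.4052, 0.0001]
eef_rot: [3.142, -0.0, -3.141]
force: [0.7, -0.2, -0.8]
grip_width: 0.0613
grip_force: 0.0
```

Request:
play_rows([
  [0,0,0.0005,0,0,0,-0.3],
  [0,0,0,0,0,0,-0.3],
  [0,0,0,0,0,0,-0.3],
])

```text
time_s: 36.32
ee_pos: [0.4851, -0.4052, -0.0004]
eef_rot: [3.142, -0.0, -3.141]
force: [-0.6, -0.0, -0.1]
grip_width: 0.0614
grip_force: 0.0
```

The tips go below the table level with no force, so the last millimetres of the fingers really have no contact. I'll go on down in small steps and try the grip again.

Request:
play_rows([
  [0,0,0.0005,0,0,0,-0.3],
  [0,0,0.0005,0,0,0,-0.3],
  [0,0,0.0005,0,0,0,-0.3],
  [0,0,0.0005,0,0,0,-0.3],
  [0,0,0,0,0,0,-0.3],
  [0,0,0,0,0,0,-0.3],
])

```text
time_s: 36.82
ee_pos: [0.4851, -0.4052, -0.0024]
eef_rot: [3.141, -0.0, -3.141]
force: [-0.2, -0.0, 0.4]
grip_width: 0.0609
grip_force: 0.0
```

Request:
play_rows([
  [0,0,0.0005,0,0,0,0.2],
  [0,0,0.0005,0,0,0,0.2],
  [0,0,0,0,0,0,0.2],
  [0,0,0,0,0,0,0.2],
  [0,0,0,0,0,0,0.2],
  [0,0,0,0,0,0,0.2],
  [0,0,0,0,0,0,0.2],
  [0,0,0,0,0,0,0.2],
])

```text
time_s: 37.48
ee_pos: [0.4851, -0.4052, -0.0034]
eef_rot: [3.142, -0.0, -3.141]
force: [0.3, 0.4, -0.3]
grip_width: 0.0445
grip_force: 10.0
```

At z −0.0034 the pads meet the choke (44.5 mm, 10 N), but only its rounded top edge. So the fingers' contact surface starts well above the nominal tip. I'll reopen, go a little lower for a secure hold and grip again.

Request:
play_rows([
  [0,0,0,0,0,0,-0.3],
  [0,0,0,0,0,0,-0.3],
  [0,0,0,0,0,0,-0.3],
  [0,0,0,0,0,0,-0.3],
  [0,0,0,0,0,0,-0.3],
  [0,0,0,0,0,0,-0.3],
  [0,0,0.001,0,0,0,-0.3],
  [0,0,0.001,0,0,0,-0.3],
  [0,0,0.001,0,0,0,-0.3],
  [0,0,0,0,0,0,-0.3],
  [0,0,0,0,0,0,-0.3],
], force=20)

```text
time_s: 38.4
ee_pos: [0.4851, -0.4052, -0.0064]
eef_rot: [3.141, -0.0, -3.141]
force: [0.6, -0.9, -0.8]
grip_width: 0.0611
grip_force: 0.0
```

Request:
play_rows([
  [0,0,0.001,0,0,0,-0.3],
  [0,0,0.001,0,0,0,-0.3],
  [0,0,0.001,0,0,0,-0.3],
  [0,0,0,0,0,0,-0.3],
  [0,0,0,0,0,0,-0.3],
])

```text
time_s: 38.82
ee_pos: [0.4851, -0.4052, -0.0094]
eef_rot: [3.142, -0.0, -3.141]
force: [0.1, 0.3, 0.4]
grip_width: 0.0612
grip_force: 0.0
```

Request:
play_rows([
  [0,0,0,0,0,0,0],
  [0,0,0,0,0,0,0],
  [0,0,0,0,0,0,0.3],
  [0,0,0,0,0,0,0.3],
  [0,0,0,0,0,0,1],
  [0,0,0,0,0,0,1],
  [0,0,0,0,0,0,1],
  [0,0,0,0,0,0,1],
  [0,0,0,0,0,0,1],
  [0,0,0,0,0,0,1],
])

```text
time_s: 39.65
ee_pos: [0.4851, -0.4052, -0.0093]
eef_rot: [-3.142, 0.0, -3.141]
force: [0.1, -0.1, 0.7]
grip_width: 0.0452
grip_force: 20.0
```

Request:
play_rows([
  [0,0,-0.003,0,0,0,1],
  [0,0,-0.006,0,0,0,1],
  [0,0,-0.006,0,0,0,1],
  [0,0,0,0,0,0,1],
  [0,0,0,0,0,0,1],
])

```text
time_s: 40.07
ee_pos: [0.4853, -0.4054, 0.0063]
eef_rot: [-3.141, 0.001, -3.141]
force: [0.6, -0.4, -0.2]
grip_width: 0.0454
grip_force: 20.0
```

```bash
python3 - <<'E'
from h import *
a=ctrl.camera("scene");cv2.imwrite("pics/s7.png",cv2.resize(a[115:175,80:160],None,fx=9,fy=9,interpolation=cv2.INTER_CUBIC))
E
```

```text
(no output)
```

View pics/s7.png

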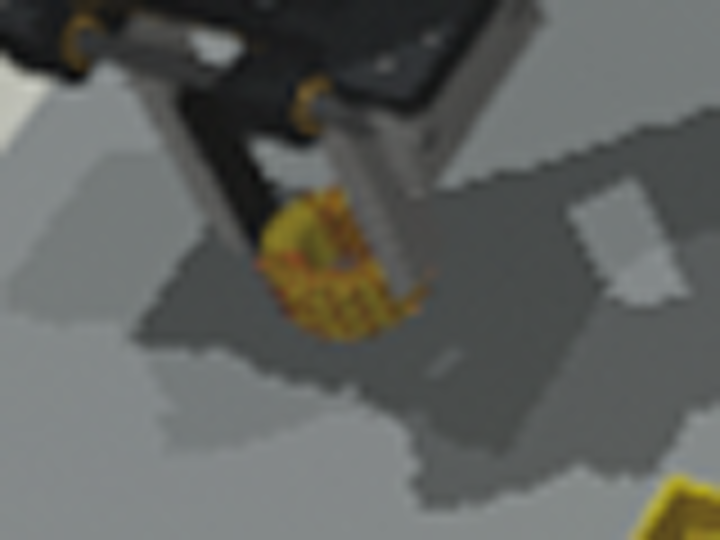

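The choke is lifted level between the pads, at about (340,265) in the crop. Next I'll carry it to the back slot of the yellow bin.

Request:
play_rows([
  [0,0,-0.01,0,0,0,1],
  [0,0,-0.02,0,0,0,1],
  [0,0,-0.02,0,0,0,1],
  [0,0,-0.02,0,0,0,1],
  [0,0,-0.01,0,0,0,1],
  [-0.0074,0.0087,0,0,0,0,1],
  [-0.015,0.018,0,0,0,0,1],
  [-0.015,0.018,0,0,0,0,1],
  [-0.015,0.018,0,0,0,0,1],
  [-0.015,0.018,0,0,0,0,1],
  [-0.015,0.018,0,0,0,0,1],
  [-0.015,0.018,0,0,0,0,1],
  [-0.015,0.018,0,0,0,0,1],
  [-0.015,0.018,0,0,0,0,1],
  [-0.015,0.018,0,0,0,0,1],
  [-0.012,0.013,0,0,0,0,1],
  [0,0,0,0,0,0,1],
  [0,0,0,0,0,0,1],
  [0,0,0,0,0,0,1],
])

```text
time_s: 41.7
ee_pos: [0.6388, -0.2214, 0.0847]
eef_rot: [3.141, -0.001, -3.141]
force: [-1.1, 0.3, -0.1]
grip_width: 0.0452
grip_force: 20.0
```

Request:
play_rows([
  [0,0,0.01,0,0,0,1],
  [0,0,0.018,0,0,0,1],
  [0,0,0.018,0,0,0,1],
  [0,0,0.018,0,0,0,1],
  [0,0,0.011,0,0,0,1],
  [0,0,0.006,0,0,0,1],
  [0,0,0.003,0,0,0,1],
  [0,0,0.002,0,0,0,1],
  [0,0,0.0015,0,0,0,1],
  [0,0,0.0015,0,0,0,1],
  [0,0,0,0,0,0,1],
  [0,0,0,0,0,0,1],
  [0,0,0,0,0,0,1],
])

```text
time_s: 42.78
ee_pos: [0.6396, -0.2215, -0.003]
eef_rot: [-3.141, 0.001, -3.141]
force: [-0.3, 0.3, -1.9]
grip_width: 0.045
grip_force: 20.0
```

Request:
play_rows([
  [0,0,0.001,0,0,0,1],
  [0,0,0.001,0,0,0,1],
  [0,0,0.0005,0,0,0,1],
  [0,0,0,0,0,0,1],
  [0,0,0,0,0,0,1],
])

```text
time_s: 43.2
ee_pos: [0.6394, -0.2214, -0.0059]
eef_rot: [3.142, -0.0, -3.141]
force: [-0.0, 0.3, -0.8]
grip_width: 0.0452
grip_force: 20.0
```

Request:
play_rows([
  [0,0,0,0,0,0,-0.3],
  [0,0,0,0,0,0,-0.3],
  [0,0,0,0,0,0,-0.3],
  [0,0,0,0,0,0,-0.3],
  [0,0,0,0,0,0,-0.3],
  [0,0,0,0,0,0,-0.3],
  [0,0,-0.01,0,0,0,-0.3],
  [0,0,-0.02,0,0,0,-0.3],
  [0,0,-0.03,0,0,0,-0.3],
  [0,0,-0.03,0,0,0,-0.3],
  [0,0,-0.02,0,0,0,-0.3],
  [0,0,0,0,0,0,-0.3],
  [0,0,0,0,0,0,-0.3],
])

```text
time_s: 44.28
ee_pos: [0.6399, -0.2216, 0.1059]
eef_rot: [-3.141, 0.002, -3.141]
force: [-0.2, 0.7, -0.6]
grip_width: 0.0614
grip_force: 0.0
```

Request:
play_rows([
  [0.0154,0.0258,0,0,0,0,-0.5],
  [0.0154,0.0258,0,0,0,0,-0.5],
  [0.0154,0.0258,0,0,0,0,-0.5],
  [0.0154,0.0258,0,0,0,0,-0.5],
  [0.0154,0.0258,0,0,0,0,-0.5],
  [0.0154,0.0258,0,0,0,0,-0.5],
  [0.0154,0.0258,0,0,0,0,-0.5],
  [0.0154,0.0258,0,0,0,0,-0.5],
  [0.0154,0.0258,0,0,0,0,-0.5],
  [0.0154,0.0258,0,0,0,0,-0.5],
  [0.0154,0.0258,0,0,0,0,-0.5],
  [0.0154,0.0258,0,0,0,0,-0.5],
  [0.0154,0.0258,0,0,0,0,-0.5],
  [0,0,0,0,0,0,-0.5],
  [0,0,0,0,0,0,-0.5],
  [0,0,0,0,0,0,-0.5],
])

```text
time_s: 45.62
ee_pos: [0.4391, 0.1135, 0.1037]
eef_rot: [-3.141, -0.001, -3.141]
force: [0.1, 0.3, 0.9]
grip_width: 0.0703
grip_force: 0.0
```

Request:
play_rows([
  [0,0,0.02,0,0,0,-0.5],
  [0,0,0.025,0,0,0,-0.5],
  [0,0,0.025,0,0,0,-0.5],
  [0,0,0.02,0,0,0,-0.5],
  [0,0,0.01,0,0,0,-0.5],
  [0,0,0.005,0,0,0,-0.5],
  [0,0,0,0,0,0,-0.5],
  [0,0,0,0,0,0,-0.5],
])

```text
time_s: 46.28
ee_pos: [0.4397, 0.1137, -0.0002]
eef_rot: [3.141, 0.001, 3.142]
force: [-0.3, 0.5, -0.7]
grip_width: 0.0704
grip_force: 0.0
```

Request:
play_rows([
  [0,0,0.002,0,0,0,-0.5],
  [0,0,0.002,0,0,0,-0.5],
  [0,0,0.002,0,0,0,-0.2],
  [0,0,0.002,0,0,0,0],
  [0,0,0,0,0,0,0],
  [0,0,0,0,0,0,0],
  [0,0,0,0,0,0,0.3],
  [0,0,0,0,0,0,0.3],
  [0,0,0,0,0,0,1],
  [0,0,0,0,0,0,1],
  [0,0,0,0,0,0,1],
  [0,0,0,0,0,0,1],
  [0,0,0,0,0,0,1],
  [0,0,0,0,0,0,1],
])

```text
time_s: 47.45
ee_pos: [0.4391, 0.1139, -0.0088]
eef_rot: [3.142, -0.0, -3.141]
force: [0.1, 0.7, -0.4]
grip_width: 0.0451
grip_force: 20.0
```

Request:
play_rows([
  [0,0,-0.01,0,0,0,1],
  [0,0,-0.02,0,0,0,1],
  [0,0,-0.025,0,0,0,1],
  [0,0,-0.025,0,0,0,1],
  [0,0,-0.02,0,0,0,1],
  [0,0,0,0,0,0,1],
])

```text
time_s: 47.95
ee_pos: [0.4409, 0.1142, 0.0954]
eef_rot: [3.141, 0.006, -3.141]
force: [0.9, -0.1, -0.4]
grip_width: 0.0452
grip_force: 20.0
```

Request:
play_rows([
  [-0.0048,-0.012,0,0,0,0,1],
  [-0.0096,-0.0239,0,0,0,0,1],
  [-0.0096,-0.0239,0,0,0,0,1],
  [-0.0096,-0.0239,0,0,0,0,1],
  [-0.0096,-0.0239,0,0,0,0,1],
  [-0.0096,-0.0239,0,0,0,0,1],
  [-0.0096,-0.0239,0,0,0,0,1],
  [-0.0096,-0.0239,0,0,0,0,1],
  [-0.0096,-0.0239,0,0,0,0,1],
  [-0.0096,-0.0239,0,0,0,0,1],
  [-0.0096,-0.0239,0,0,0,0,1],
  [-0.0096,-0.0239,0,0,0,0,1],
  [-0.0096,-0.0239,0,0,0,0,1],
  [-0.0096,-0.0239,0,0,0,0,1],
  [-0.005,-0.0112,0,0,0,0,1],
  [0,0,0,0,0,0,1],
  [0,0,0,0,0,0,1],
  [0,0,0,0,0,0,1],
])

```text
time_s: 49.45
ee_pos: [0.5734, -0.2191, 0.0907]
eef_rot: [3.141, -0.001, -3.141]
force: [0.1, -0.1, -0.6]
grip_width: 0.0449
grip_force: 20.0
```

Request:
play_rows([
  [0,0,0.01,0,0,0,1],
  [0,0,0.018,0,0,0,1],
  [0,0,0.018,0,0,0,1],
  [0,0,0.018,0,0,0,1],
  [0,0,0.012,0,0,0,1],
  [0,0,0.008,0,0,0,1],
  [0,0,0.004,0,0,0,1],
  [0,0,0.003,0,0,0,1],
  [0,0,0.002,0,0,0,1],
  [0,0,0.001,0,0,0,1],
  [0,0,0,0,0,0,1],
  [0,0,0,0,0,0,1],
  [0,0,0,0,0,0,1],
])

```text
time_s: 50.53
ee_pos: [0.574, -0.2201, -0.0024]
eef_rot: [-3.141, 0.001, -3.141]
force: [0.7, 0.5, -0.1]
grip_width: 0.0453
grip_force: 20.0
```

Lower another 3 mm, release, lift, and move back clear for a look.

Request:
play_rows([
  [0,0,0.001,0,0,0,1],
  [0,0,0.001,0,0,0,1],
  [0,0,0.001,0,0,0,1],
  [0,0,0,0,0,0,1],
  [0,0,0,0,0,0,1],
  [0,0,0,0,0,0,-0.3],
  [0,0,0,0,0,0,-0.3],
  [0,0,0,0,0,0,-0.3],
  [0,0,0,0,0,0,-0.3],
  [0,0,0,0,0,0,-0.3],
  [0,0,0,0,0,0,-0.3],
  [0,0,-0.01,0,0,0,-0.3],
  [0,0,-0.02,0,0,0,-0.3],
  [0,0,-0.03,0,0,0,-0.3],
  [0,0,-0.03,0,0,0,-0.3],
  [0,0,-0.03,0,0,0,-0.3],
  [0,0,-0.03,0,0,0,-0.3],
])

```text
time_s: 51.95
ee_pos: [0.5737, -0.2199, 0.1466]
eef_rot: [-3.141, 0.001, -3.141]
force: [-0.1, -0.5, -1.0]
grip_width: 0.0615
grip_force: 0.0
```

Request:
play_rows([
  [0.02,-0.02,0,0,0,0,-0.3],
  [0.02,-0.02,0,0,0,0,-0.3],
  [0.02,-0.02,0,0,0,0,-0.3],
  [0.02,-0.02,0,0,0,0,-0.3],
  [0.02,-0.02,0,0,0,0,-0.3],
  [0.02,-0.02,0,0,0,0,-0.3],
  [0.02,-0.02,0,0,0,0,-0.3],
  [0.02,-0.02,0,0,0,0,-0.3],
  [0,0,0,0,0,0,-0.3],
  [0,0,0,0,0,0,-0.3],
])

```text
time_s: 52.78
ee_pos: [0.4132, -0.3807, 0.1449]
eef_rot: [-3.141, 0.0, 3.14]
force: [0.5, 0.2, 0.4]
grip_width: 0.0612
grip_force: 0.0
```

```bash
python3 - <<'E'
from h import *
a=ctrl.camera("top");cv2.imwrite("pics/t8.png",cv2.resize(a[100:280,70:400],None,fx=2.4,fy=2.4,interpolation=cv2.INTER_CUBIC))
cv2.imwrite("pics/s8.png",ctrl.camera("scene"))
E
```

```text
(no output)
```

View pics/t8.png

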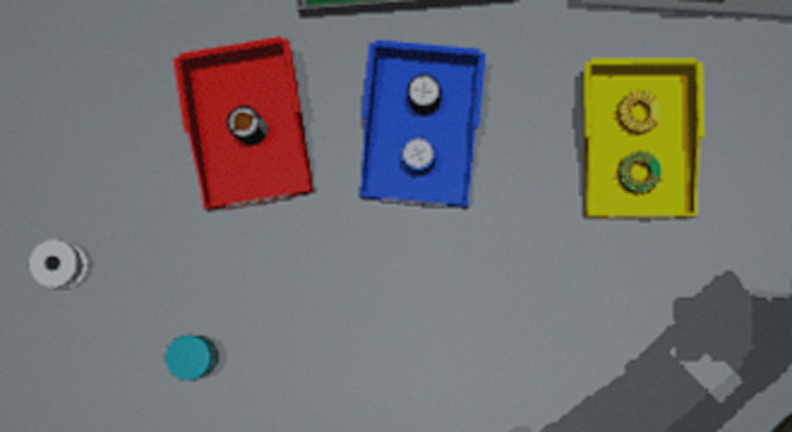

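View pics/s8.png

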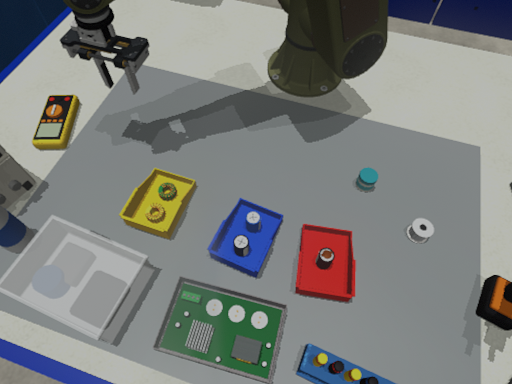

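Both views show every part in its own bin, upright or flat: chokes in yellow (155–168, 190–213 in the scene view), sound capacitors in blue (241–253, 218–245) and the bulged one in red (326,257). The jar (368,178) and spool (420,231) are where they were, and the arm is clear.

```bash
python3 -c "
from station import ctrl
print(ctrl.hand_in())"
```

```text
the job is handed in; nothing more can be done
None
```

All five parts are in their bins, upright or flat in the final pictures, the jar and spool are unmoved, and the job is handed in (no verdict returned); note that the simulated fingertips have no contact over about their last 20 mm, so I could only grip and set down the chokes with the TCP 6–9 mm below z = 0, through the mat, table and bin floor, which a real gripper could not do.

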